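Fit the keyed specimen holder on the rotary stage and turn it to the zero stop

ROBOT

A 6-joint arm with a two-finger parallel gripper is mounted at the origin on a cart in front of the work surface, level with it; the furniture and walls round the work are solid. World frame = base frame: x ahead of the robot, y to its left, z up, the work surface at z = 0. Lengths are in m, angles in degrees, forces in N, time in s.
With the tool pointing down it reaches from about 0.4 to 0.825 m from the base axis. Payload 7 kg.
Tool frame: the origin (TCP) lies midway between the tips of the shut fingers; the grasp point (between the pads) lies 19 mm behind it; z points along the fingers, y is the line along which they close (so a half turn about z gives the same grasp; the last joint's range is limited). The gripper opens to 88 mm and grips with 3 to 60 N. Pads are 19 mm wide; open, the fingers measure 130 mm over their backs; the gripper's body (78 mm by 193 mm) begins 47 mm behind the grasp point.
Start: joints at [90.991, 20.546, 0.682, 0, -70.136, -16.507], TCP at [0.181, 0.65, 0.227] pointing down, gripper open.
Joint ranges: [-176.03, 176.03], [-82.01, 121.73], [-58.28, 71.71], [-173.87, 95.51], [-174.79, -0.11], [-173.66, 173.66]. Speed limits (degrees/s): [136.94, 136.94, 172.46, 180, 180, 180].

INTERFACE

Orientations are given as a 3x3 rotation matrix whose columns are the frame's x, y, z axes.
In Python, from rig import robot gives the robot as it stands. Calls block until the motion is done:
- robot.goto(position, orientation): joint-space move of the TCP to a pose.
- robot.servo_line(position, ori=None, speed=0.15): straight line of the TCP; ori=None keeps the orientation; speed is the mean speed in m/s.
- robot.movej(angles): joint-space move.
- robot.move_gripper(opening): opening from 0.0 (shut) to 1.0 (fully open); the grip force is fixed at half the most; returns when the fingers have stopped.
- robot.dwell(seconds).
- robot.ik(position, orientation): joint angles nearest the present ones, or None.
- robot.grab_frame(name): name is "side" or "top"; returns (picture, depth): 480x640x3 uint8, red, green, blue; 480x640 float32, m along the optical axis (not along the pixel's ray), 0 where there is no reading.
- robot.camera_info(name): a dict with "vfov" (degrees; the focal length in pixels is half the picture's height over the tangent of half this angle, whatever the lens; pixels are square), "cx", "cy" (the principal point, pixels), "k1" (the pictures are not rectified: a ray, as slopes to the right and down, at radius r is drawn at 1 + k1 r^2 times it, then the intrinsics apply), "view" (4x4, takes a point from world to camera coordinates). Camera axes: x right, y down, z forward; pixel columns grow to the right and rows downward; lengths in m; the calibration is good to about 2 mm. A picture is of the moment at which its call begins. camera_info takes no time and is no camera call.
A pose or a line that the arm cannot do raises robot.Unreachable and nothing moves.
- robot.job_done(): hands the job in; it is judged then, once.
Readings, each from a call of its own:
- robot.read_t(): time.
- robot.read_qpos(): joint angles.
- robot.read_qvel(): joint speeds.
- robot.read_effort(): joint torques, N m.
- robot.read_position(): TCP position.
- robot.read_tcp_rot(): TCP orientation.
- robot.read_force(): force on the tool from outside, world axes, zero at the start.
- robot.read_ft_torque(): the same for the moment, N m.
- robot.read_grip_width(): opening from 0.0 (shut) to 1.0 (fully open).
- robot.read_finger_force(): force on a finger pad.
Only numpy, scipy, OpenCV 4.12 (cv2) and the standard library are available. Lean on these libraries where they do the work, as an engineer would, in place of code of your own. Each camera call takes 0.05 s, during which the arm holds its last target. There are 200 camera calls.

TASK

Put the specimen holder on the spindle of the rotary stage and turn it, feeling for the place where its notch drops over the drive key, until it sits fully home, flat on the turntable. Then, with the holder still home, turn it clockwise (seen from above) together with the turntable until it meets the zero stop, and let go. Do not force it: the bearing is delicate and must never be loaded with more than 50 N; and leave the vial, the dish, the syringe and the hex keys where they are.

Things in the scene. Friction and masses are not known exactly. Their poses are not given: they have to be found in the camera images.
- specimen_holder: loose aluminium specimen holder, about 0.3 kg, standing on the table: round skirt and flange 60 mm in diameter, 26 mm high, and on it an upright block 32 (x) x 24 (y) mm up to 61 mm, with a coupon and clamp bar on top (to 68 mm). Origin: centre of the underside, z up. Central bore in the underside 27.4 mm in diameter, 20 mm deep.
- holder_grip (a point): middle of the holder's block, 46 mm above its underside, on the holder's axis: grip it here from above across the two flats 24 mm apart (the block's +y and -y faces). Axes as the holder's.
- holder_notch (a point): the holder's only notch, 22 mm from its axis on its -x side, at the underside: 10.5 mm wide, 8.5 mm high, cut right through the skirt wall from bore to rim; a dark line on skirt and flange stands above it.
- rotary_stage: rotary stage fixed to the table: base plate 110 x 110 x 10 mm, black round housing 96 mm in diameter with a degree ring. Origin: on the spindle axis at the base's underside, z up; its -x axis points to the zero line on the front. On it lies a turntable 75 mm in diameter, its flat top at 42 mm, held by a friction drag of 0.12 N m; it turns clockwise (from above) to a hard stop.
- pilot_boss (a point): centre of the top of the polished pilot boss in the middle of the turntable, 60 mm above the stage's origin: 25 mm in diameter, the top 3.5 mm chamfered. The holder's bore slides on it, first 11 mm down to the key's top (underside at 49 mm); once the notch is over the key (play 3 to 7 degrees either way) it drops 7 mm more, home on the turntable.
- zero_line (a point): the zero line on the front of the degree ring, 43 mm from the axis. The drive key stands on the turntable 15 to 25 mm from the axis: 8 mm wide, 7 mm high. It was left somewhere 25 to 58 degrees counterclockwise (from above) of this line, not measured. At the stop, with the key pushed clockwise by the holder, the notch points at this line and the holder's axes lie along the stage's.
- vial: bystander: capped glass vial, 21 mm in diameter, 44 mm high, standing; origin at its underside. Leave it alone.
- sample_dish: bystander: round lidded plastic dish, 56 mm in diameter, 12 mm high; origin at its underside. Leave it alone.
- grease_syringe: bystander: syringe lying on its side, 26 x 91 x 26 mm; origin at its underside. Leave it alone.
- hex_key_rack: bystander: hex keys in a plastic holder lying flat, 127 x 52 x 20 mm; origin at its underside. Leave it alone.
Not all that is in view belongs to the job. What is shaped like the specimen_holder but brown is not meant.

How it is judged (in metres and radians):
On the way, in this order (a step that is already met when the one before it is completed fails the run):
1. the holder is fully home on the turntable, its notch over the drive key (z of specimen_holder in the frame of rotary_stage between 0.039 and 0.044 m and horizontal distance between specimen_holder and rotary_stage below 0.003 m and angle between specimen_holder's own z axis and vertical below 0.06 rad), for 0.2 s.
2. the holder, still home, has been turned with the turntable to the zero stop (z of specimen_holder in the frame of rotary_stage between 0.039 and 0.044 m and horizontal distance between specimen_holder and rotary_stage below 0.003 m and angle between the x axis of specimen_holder and the x axis of rotary_stage, either way round below 0.12 rad), for 0.2 s.
At the end, for the whole second after the job is handed in: the holder sits fully home on the turntable with its notch over the key (underside within 2 mm of the turntable's top, within 3 mm of the spindle axis, upright within 3 degrees), at the zero stop (its x axis within 0.12 rad of the stage's), at rest and released (all of step 2 and angle between specimen_holder's own z axis and vertical below 0.06 rad and linear speed of specimen_holder below 0.02 m/s); the robot touches nothing.
It fails at once if the holder is pressed or driven against the stage with more than 50 N (contact force between specimen_holder and rotary_stage above 50 N).
It fails at once if the robot itself bears on the stage with more than 50 N (contact force between any of the fingers, the arm and rotary_stage above 50 N).
It fails at once if the holder is tipped over (angle between specimen_holder's own z axis and vertical above 0.7 rad).
It fails at once if a bystander is pushed more than 25 mm from its place (distance of any of vial, sample_dish, grease_syringe, hex_key_rack from where it was at the start of the episode above 0.025 m).
It also fails if it takes over 51 s, if anything falls off the work surface, if the arm or the gripper's body presses on something with over 40 N, if the wrist force passes 120 N, or if a joint passes its speed limit or range.

## Working session

There is one attempt and no reset: what is moved stays moved. The work goes in short steps, each a Python script; the robot and the scene stay as the last script left them, time stands still between calls to the robot, and variables do not carry over. Pictures are saved under pics/ and viewed, at most 10 in all, crops included, and the job is handed in when it is done.

```bash
ls; mkdir -p pics
cat > h.py <<'E'
import numpy as np, cv2
from rig import robot
def ray(cam,u,v):
    c=robot.camera_info(cam); f=240/np.tan(np.radians(c["vfov"]/2))
    K=np.array([[f,0,c["cx"]],[0,f,c["cy"]],[0,0,1]])
    p=cv2.undistortPoints(np.array([[[u,v]]],float),K,np.array([c["k1"],0,0,0,0]))[0,0]
    V=np.array(c["view"]); R=V[:3,:3]
    return -R.T@V[:3,3], R.T@np.array([p[0],p[1],1])
def onplane(cam,u,v,z):
    o,d=ray(cam,u,v); return o+d*(z-o[2])/d[2]
def depthpt(cam,u,v,D):
    o,d=ray(cam,u,v); return o+d*D[int(v),int(u)]
def down(yaw): # tool y axis at world angle yaw(deg)
    a=np.radians(yaw); y=np.array([np.cos(a),np.sin(a),0]); z=np.array([0,0,-1.]); return np.column_stack([np.cross(y,z),y,z])
def save(n,im): cv2.imwrite(f"pics/{n}.png",im[:,:,::-1])
E
python3 - <<'E'
from h import *
for n in("top","side"):
    im,D=robot.grab_frame(n); save(n+"0",im); np.save(n+"0.npy",D)
    c=robot.camera_info(n); print(n,c["vfov"],c["k1"],np.round(ray(n,320,240),3))
print(np.round(robot.read_tcp_rot(),2),robot.read_t())
E
```

```text
pics
top 48.55672268041365 -0.11811484535212485 [[ 0.34   0.029  0.901]
 [ 0.227  0.027 -0.974]]
side 52.16206580811169 -0.10998482724774898 [[ 0.323  0.794  0.428]
 [ 0.207 -0.883 -0.421]]
[[ 0.96 -0.27 -0.  ]
 [-0.27 -0.96 -0.  ]
 [ 0.    0.   -1.  ]] 0.1
```

View pics/top0.png

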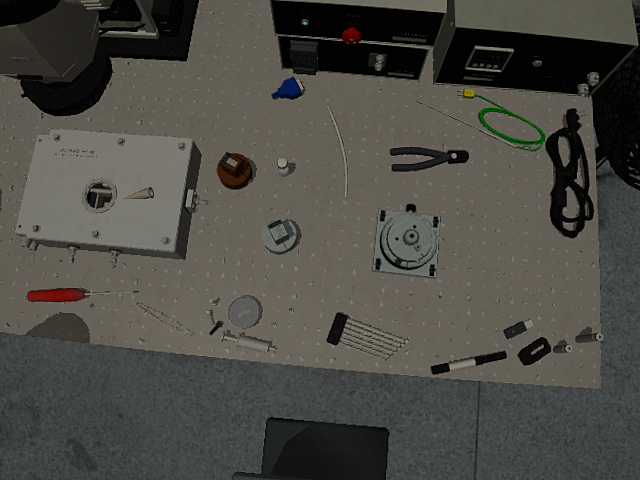

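View pics/side0.png

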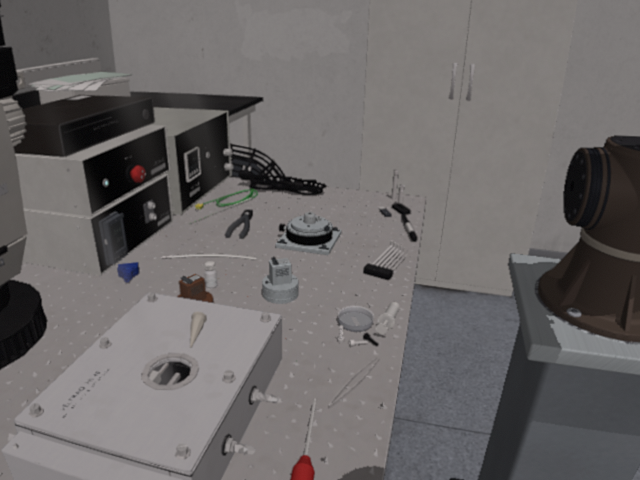

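The top view shows the holder (aluminium) at about (281,235), the brown decoy at (235,170), the stage at (407,240), and the vial at (283,167). The dish is at (245,311), the syringe at (248,342) and the hex keys at (365,335). I'll enlarge the holder and stage.

Run:
```python
from h import *
t=cv2.imread("pics/top0.png"); s=cv2.imread("pics/side0.png")
def c(im,u,v,w,h): return cv2.resize(im[v:v+h,u:u+w],(400,300),interpolation=cv2.INTER_CUBIC)
m=np.vstack([np.hstack([c(t,250,208,64,48),c(t,352,196,104,78)]),np.hstack([c(s,246,252,72,54),c(s,270,200,80,60)])])
cv2.imwrite("pics/crop0.png",np.clip(m*1.4,0,255).astype(np.uint8))
D=np.load("top0.npy")
for u,v in((281,235),(277,228),(264,240),(411,238),(400,222),(390,240),(378,215),(300,300)): print(u,v,np.round(depthpt("top",u,v,D),4))
```

```text
281 235 [0.5377 0.1159 0.0619]
277 228 [0.5486 0.1236 0.0628]
264 240 [0.5346 0.1472 0.0278]
411 238 [ 0.5517 -0.0951  0.0616]
400 222 [ 0.5823 -0.0781  0.0428]
390 240 [ 0.5503 -0.0633  0.0409]
378 215 [ 0.6015 -0.0433  0.0076]
300 300 [ 0.4424  0.0782 -0.001 ]
```

View pics/crop0.png

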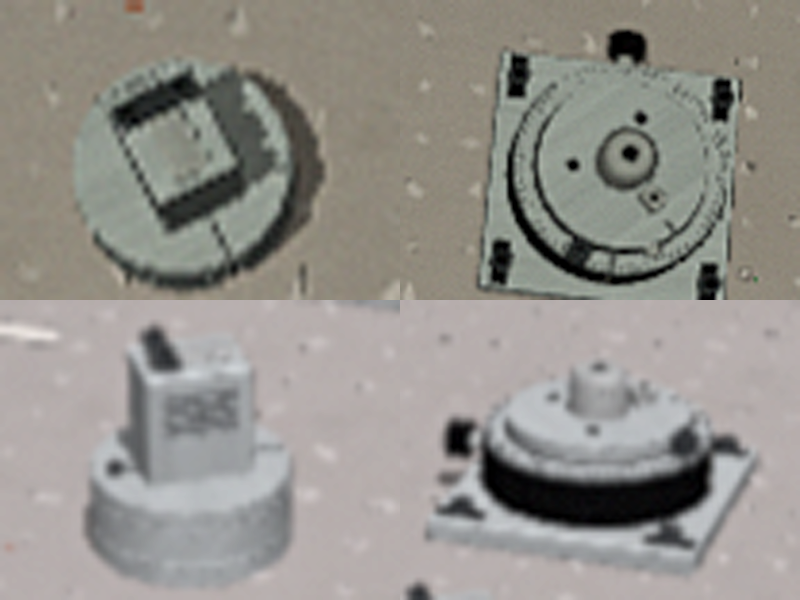

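The crops show the holder's dark notch line running from top-view pixel (284,243.5) to (287,251), with the block's long side parallel to it. The key is at about (418,247.5), the boss at (411,237) and the zero line at about (407,264).

Run:
```python
from h import *
D=np.load("top0.npy")
def cloud(u0,u1,v0,v1):
    P=np.array([[depthpt("top",u,v,D) for u in range(u0,u1)] for v in range(v0,v1)]); return P
H=cloud(250,314,208,258).reshape(-1,3)
def circ(P):
    (c,r)=cv2.minEnclosingCircle((P[:,:2]*1000).astype(np.float32)); return np.round(c,1),round(r,1),len(P)
print("flange",circ(H[(H[:,2]>.022)&(H[:,2]<.03)]))
for lo,hi in((.058,.072),(.058,.0645)):
    B=H[(H[:,2]>lo)&(H[:,2]<hi)]; print("block",cv2.minAreaRect((B[:,:2]*1000).astype(np.float32)),len(B))
a,b=onplane("top",284.1,243.5,.026),onplane("top",287.1,250.9,.026);print("line",a,b,np.degrees(np.arctan2(*(b-a)[1::-1])))
S=cloud(360,450,200,275).reshape(-1,3)
print("table",circ(S[(S[:,2]>.0395)&(S[:,2]<.0445)&(np.hypot(S[:,0]-.552,S[:,1]+.094)<.045)]))
print("boss",circ(S[S[:,2]>.0575])); print("base",cv2.minAreaRect((S[(S[:,2]>.006)&(S[:,2]<.013)][:,:2]*1000).astype(np.float32)))
K=S[(S[:,2]>.0465)&(S[:,2]<.052)]; print("key",np.round(K*1000))
print("keypx",onplane("top",417.8,247.5,.049),"boss",onplane("top",411,236.8,.06),"zero",onplane("top",407.1,264.1,.036))
```

```text
Traceback (most recent call last):
  File "h.py", line 12, in depthpt
    o,d=ray(cam,u,v); return o+d*D[int(v),int(u)]
        ~~~^^^^^^^^^
  File "h.py", line 4, in ray
    c=robot.camera_info(cam); f=240/np.tan(np.radians(c["vfov"]/2))
ValueError: time passes only in moves, steps and waits
```

```bash
sed -i 's/^def ray/CI={}\ndef ray/; s/c=robot.camera_info(cam);/c=CI.setdefault(cam,None) or robot.camera_info(cam); CI[cam]=c;/' h.py
cat > m.py <<'E'
from h import *
D=np.load("top0.npy")
def cloud(u0,u1,v0,v1):
    return np.array([depthpt("top",u,v,D) for v in range(v0,v1) for u in range(u0,u1)])
H=cloud(250,314,208,258)
def circ(P):
    (c,r)=cv2.minEnclosingCircle((P[:,:2]*1000).astype(np.float32)); return np.round(c,1),round(r,1),len(P)
print("flange",circ(H[(H[:,2]>.022)&(H[:,2]<.03)]))
for lo,hi in((.058,.072),(.058,.0645)):
    B=H[(H[:,2]>lo)&(H[:,2]<hi)]; print("block",cv2.minAreaRect((B[:,:2]*1000).astype(np.float32)),len(B))
a,b=onplane("top",284.1,243.5,.026),onplane("top",287.1,250.9,.026);print("line",a,b,np.degrees(np.arctan2(*(b-a)[1::-1])))
S=cloud(360,450,200,275)
print("table",circ(S[(S[:,2]>.0395)&(S[:,2]<.0445)&(np.hypot(S[:,0]-.552,S[:,1]+.094)<.045)]))
print("boss",circ(S[S[:,2]>.0575])); print("base",cv2.minAreaRect((S[(S[:,2]>.006)&(S[:,2]<.013)][:,:2]*1000).astype(np.float32)))
K=S[(S[:,2]>.0465)&(S[:,2]<.052)]; print("key",np.round(K*1000))
print("keypx",onplane("top",417.8,247.5,.049),"boss",onplane("top",411,236.8,.06),"zero",onplane("top",407.1,264.1,.036))
E
python3 m.py
```

```text
flange (array([547.9, 123.6]), 29.8, 580)
block ((547.4227294921875, 123.56392669677734), (30.749330520629883, 24.80750274658203), 32.46315383911133) 267
block ((547.4227294921875, 123.56392669677734), (30.749330520629883, 24.80750274658203), 32.46315383911133) 202
line [0.53200094 0.11286262 0.026     ] [0.5197575  0.10647661 0.026     ] -152.45409712200794
table (array([551.8, -92.9]), 41.5, 1168)
boss (array([452.8, -34.6]), 129.8, 149)
base ((556.4147338867188, -92.54946899414062), (115.27069854736328, 109.80520629882812), 88.63489532470703)
key [[ 578.  -79.   47.]
 [ 576. -115.   47.]
 [ 555.  -76.   47.]
 [ 556.  -84.   47.]
 [ 552.  -85.   50.]
 [ 550.  -85.   51.]
 [ 550.  -87.   51.]
 [ 548.  -87.   51.]
 [ 548.  -88.   47.]
 [ 547.  -89.   50.]
 [ 549. -104.   49.]
 [ 545.  -90.   52.]
 [ 545.  -92.   52.]
 [ 546.  -94.   51.]
 [ 547. -107.   49.]
 [ 545.  -96.   47.]
 [ 545.  -98.   47.]
 [ 545.  -99.   48.]
 [ 545. -107.   50.]
 [ 545. -109.   51.]
 [ 542.  -75.   47.]
 [ 543. -102.   51.]
 [ 544. -104.   48.]
 [ 543. -106.   51.]
 [ 543. -107.   51.]
 [ 544. -109.   47.]
 [ 542. -103.   49.]
 [ 542. -104.   49.]
 [ 542. -106.   50.]
 [ 542. -107.   51.]
 [ 542. -109.   49.]
 [ 543. -111.   48.]
 [ 540. -104.   50.]
 [ 540. -106.   50.]
 [ 540. -107.   51.]
 [ 540. -109.   50.]
 [ 541. -111.   49.]
 [ 541. -113.   49.]
 [ 539. -105.   48.]
 [ 538. -106.   50.]
 [ 539. -108.   50.]
 [ 539. -109.   49.]
 [ 539. -111.   49.]
 [ 537. -106.   49.]
 [ 537. -108.   49.]
 [ 537. -109.   51.]
 [ 539. -125.   47.]
 [ 536. -108.   49.]
 [ 518.  -78.   47.]
 [ 518.  -79.   47.]
 [ 513.  -81.   47.]]
keypx [ 0.53979087 -0.10902878  0.049     ] boss [ 0.55408502 -0.09525562  0.06      ] zero [ 0.5131066  -0.09472196  0.036     ]
```

```bash
cat >> m.py <<'E'
print("-----")
c0=np.array([.553,-.094]); S=S[np.hypot(*(S[:,:2]-c0).T)<.06]; r=np.hypot(*(S[:,:2]-c0).T)
print("boss",circ(S[(S[:,2]>.0575)&(r<.02)]),circ(S[(S[:,2]>.054)&(r<.02)]))
T=S[(abs(S[:,2]-.042)<.002)&(r<.0395)]; print("table",circ(T), T[:,2].mean())
K=S[(S[:,2]>.0475)&(S[:,2]<.052)&(r>.014)&(r<.03)];print("key",np.median(K,0))
f=lambda x,y,z:onplane("top",352+(x-400)/3.846,196+y/3.846,z)
P=[f(505,52,.01),f(742,80,.01),f(480,290,.01)];print(np.round(P,4));d=P[0]-P[1];print(np.degrees(np.arctan2(-d[0],d[1])));d=P[0]-P[2];print(np.degrees(np.arctan2(d[1],d[0])))
for z in(.036,.04): print(f(612,252,z),f(612,272,z))
E
python3 m.py | sed '1,/-----/d'
python3 - <<'E'
from h import *
print(robot.read_position())
for y in (31.5+90,31.5-90): 
  for p in ([.548,.1236,.1],[.553,-.094,.1]):
    for dy in (0,-31,-60,30): print(y+dy,p,np.round(robot.ik(p,down(y+dy)),1) if robot.ik(p,down(y+dy)) is not None else None)
E
```

```text
boss (array([555.1, -94.7]), 11.5, 126) (array([555.6, -95.5]), 11.8, 151)
table (array([553.1, -93.9]), 39.4, 1025) 0.0421913378064202
key [ 0.54062013 -0.10735882  0.04944449]
[[ 0.6109 -0.0447  0.01  ]
 [ 0.6075 -0.1534  0.01  ]
 [ 0.5006 -0.0408  0.01  ]]
-1.7740090127472676
-2.039305996637033
[ 0.51745443 -0.09452315  0.036     ] [ 0.50869819 -0.09499898  0.036     ]
[ 0.51663178 -0.09395268  0.04      ] [ 0.50791603 -0.09442631  0.04      ]
[0.18044369 0.64997378 0.22568632]
121.5 [0.548, 0.1236, 0.1] [ 32.7  16.6 -23.2   0.  -50.1 -91.2]
90.5 [0.548, 0.1236, 0.1] [  32.7   16.6  -23.2    0.   -50.1 -122.2]
61.5 [0.548, 0.1236, 0.1] [  32.7   16.6  -23.2    0.   -50.1 -151.2]
151.5 [0.548, 0.1236, 0.1] [ 32.7  16.6 -23.2   0.  -50.1 -61.2]
121.5 [0.553, -0.094, 0.1] [ 10.3  16.6 -23.3   0.  -50.1 -68.8]
90.5 [0.553, -0.094, 0.1] [ 10.3  16.6 -23.3   0.  -50.1 -99.8]
61.5 [0.553, -0.094, 0.1] [  10.3   16.6  -23.3    0.   -50.1 -128.8]
151.5 [0.553, -0.094, 0.1] [ 10.3  16.6 -23.3   0.  -50.1 -38.8]
-58.5 [0.548, 0.1236, 0.1] [ 32.7  16.6 -23.2   0.  -50.1  88.8]
-89.5 [0.548, 0.1236, 0.1] [ 32.7  16.6 -23.2   0.  -50.1  57.8]
-118.5 [0.548, 0.1236, 0.1] [ 32.7  16.6 -23.2   0.  -50.1  28.8]
-28.5 [0.548, 0.1236, 0.1] [ 32.7  16.6 -23.2   0.  -50.1 118.8]
-58.5 [0.553, -0.094, 0.1] [ 10.3  16.6 -23.3   0.  -50.1 111.2]
-89.5 [0.553, -0.094, 0.1] [ 10.3  16.6 -23.3   0.  -50.1  80.2]
-118.5 [0.553, -0.094, 0.1] [ 10.3  16.6 -23.3   0.  -50.1  51.2]
-28.5 [0.553, -0.094, 0.1] [ 10.3  16.6 -23.3   0.  -50.1 141.2]
```

Run:
```python
from h import *
p=[.548,.1237]
robot.goto(p+[.12],down(-148.5)); print(robot.read_t())
robot.servo_line(p+[.031]); robot.move_gripper(0.45); print(robot.read_grip_width(),robot.read_t()); robot.move_gripper(0.0); print(robot.read_grip_width()*88,robot.read_force())
robot.move_gripper(0.5); robot.servo_line(p+[.075]); robot.goto(p+[.075],down(-58.5)); robot.servo_line(p+[.030])
robot.move_gripper(0.0); print(robot.read_grip_width()*88,robot.read_finger_force(),robot.read_t())
im,D=robot.grab_frame("side"); save("s1",im[180:330,200:400].repeat(3,0).repeat(3,1))
robot.servo_line(p+[.11]); print(robot.read_grip_width()*88,robot.read_force(),robot.read_ft_torque(),robot.read_t())
im,D=robot.grab_frame("side"); save("s2",im[150:330,200:400].repeat(3,0).repeat(3,1))
```

```text
2.4167
0.45029379724159246 4.1167
32.28542663005797 [-0.08996854  0.01759988  0.18546413]
24.113395410294423 29.754772782325745 7.6833
23.848288288651297 [-0.81011139 -0.11157593 -3.83410451] [-0.07386727  0.004149    0.00261234] 8.4167
```

View pics/s2.png

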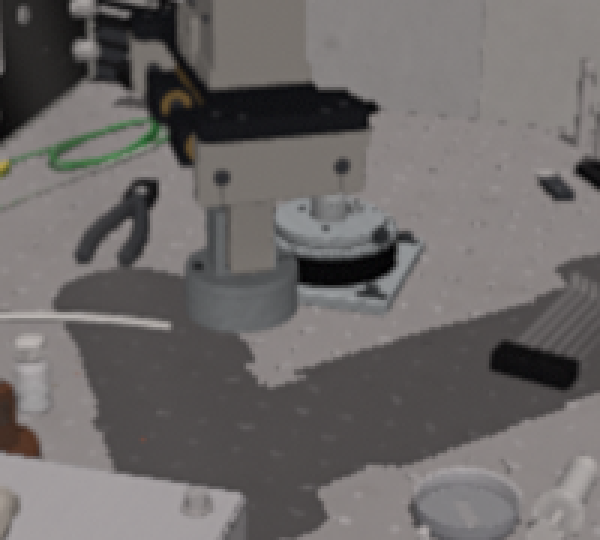

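The side view shows the holder held upright, clear of the table, with the gripper at about (260,230) and the stage behind it at (335,245). I'll carry it over and lower it in small steps, watching the force.

```bash
cat >> h.py <<'E'
OFF=-90.0  # tool yaw - holder yaw
def step(xy,z,yaw,F0,sp=.03):
    robot.servo_line([xy[0],xy[1],z],down(yaw+OFF),speed=sp)
    return np.array(robot.read_force())-F0
def descend(xy,z,yaw,F0,zmin,lim=6,dz=.001):
    xy=np.array(xy,float)
    while z>zmin+1e-6:
        z-=dz; f=step(xy,z,yaw,F0); print("z%.4f"%z,np.round(xy,4),np.round(f,1))
        if f[2]>lim: break
        if np.hypot(*f[:2])>1.5: xy+=np.clip(f[:2]*1e-4,-.0006,.0006)
    return xy,z,f
E
python3 - <<'E'
from h import *
xy=[.555,-.0955]; yaw=40
robot.goto(xy+[.12],down(yaw+OFF)); robot.servo_line(xy+[.095],speed=.08); robot.dwell(.2)
F0=np.array(robot.read_force()); np.save("F0.npy",F0); print(F0,robot.read_t())
xy,z,f=descend(xy,.095,yaw,F0,.082)
print(xy,z,np.round(robot.read_position(),4),robot.read_t(),robot.read_grip_width()*88,robot.read_ft_torque())
E
```

```text
[-0.27730685  0.08706645 -2.51062846] 10.0083
z0.0940 [ 0.555  -0.0955] [ 0.4 -0.5  0.2]
z0.0930 [ 0.555  -0.0955] [ 0.1  0.6 -1.7]
z0.0920 [ 0.555  -0.0955] [ 1.3 -0.2 -0.3]
z0.0910 [ 0.555  -0.0955] [ 0.  -0.6 -1.2]
z0.0900 [ 0.555  -0.0955] [ 0.3  0.  -1.3]
z0.0890 [ 0.555  -0.0955] [ 0.3  1.  -1.8]
z0.0880 [ 0.555  -0.0955] [ 0.5  0.4 -1.1]
z0.0870 [ 0.555  -0.0955] [ 1.6 -0.6 -1.8]
z0.0860 [ 0.5552 -0.0956] [ 2.  -0.9 -1.2]
z0.0850 [ 0.5554 -0.0957] [ 0.3  0.3 -1.2]
z0.0840 [ 0.5554 -0.0957] [ 0.3 -1.  -1.4]
z0.0830 [ 0.5554 -0.0957] [ 0.3  0.2 -0.3]
z0.0820 [ 0.5554 -0.0957] [ 1.5 -0.5 -0.8]
[ 0.55551047 -0.09570644] 0.08199999999999999 [ 0.5553 -0.0957  0.0819] 13.2583 23.69837223589446 [-0.10303136 -0.185345    0.05179191]
```

Run:
```python
from h import *
F0=np.load("F0.npy")
xy,z,f=descend([.5555,-.0957],.082,40,F0,.0735,lim=5,dz=.0005)
print(xy,z,np.round(robot.read_position(),4),robot.read_t(),robot.read_grip_width()*88,robot.read_ft_torque())
```

```text
z0.0815 [ 0.5555 -0.0957] [-0.4  0.2 -1.3]
z0.0810 [ 0.5555 -0.0957] [ 0.5  1.1 -1.3]
z0.0805 [ 0.5555 -0.0957] [ 0.1 -0.2 -1.7]
z0.0800 [ 0.5555 -0.0957] [ 0.5 -0.8 -0.5]
z0.0795 [ 0.5555 -0.0957] [ 0.3  0.3 -0.9]
z0.0790 [ 0.5555 -0.0957] [ 0.4  0.5 -0.8]
z0.0785 [ 0.5555 -0.0957] [ 0.1  0.2 -0.1]
z0.0780 [ 0.5555 -0.0957] [ 0.6 -1.  -1.1]
z0.0775 [ 0.5555 -0.0957] [ 0.4 -0.3 -1.8]
z0.0770 [ 0.5555 -0.0957] [ 0.6 -0.5 -1.8]
z0.0765 [ 0.5555 -0.0957] [ 1.2  0.2 -0.7]
z0.0760 [ 0.5555 -0.0957] [ 0.5  0.9 -1.5]
z0.0755 [ 0.5555 -0.0957] [ 0.6 -0.3 -1.1]
z0.0750 [ 0.5555 -0.0957] [-0.2  0.3 -0. ]
z0.0745 [ 0.5555 -0.0957] [ 0.7 -0.9 -0.4]
z0.0740 [ 0.5555 -0.0957] [ 0.2 -0.4 -1.7]
z0.0735 [ 0.5555 -0.0957] [-0.9 -0.  -0.9]
[ 0.5555 -0.0957] 0.0735 [ 0.5555 -0.0957  0.0735] 17.5083 24.270549455527757 [-0.09824777 -0.03494747  0.03345056]
```

Run:
```python
from h import *
F0=np.load("F0.npy")
xy,z,f=descend([.5555,-.0957],.0735,40,F0,.070,lim=3,dz=.0004)
robot.dwell(.3); T0=robot.read_ft_torque()[2]; print("T0",T0,robot.read_position()[2],robot.read_t())
yaw=40
while yaw>4:
    yaw-=3; f=step(xy,z,yaw,F0); T=robot.read_ft_torque()[2]-T0
    print(yaw,np.round(f,1),round(T,3),np.round(xy,4))
    if abs(T)>.45 or np.linalg.norm(f)>15: break
    if np.hypot(*f[:2])>3: xy+=np.clip(f[:2]*5e-5,-.0003,.0003)
print(robot.read_t(),robot.read_grip_width()*88)
im,D=robot.grab_frame("side"); save("s3",im[150:300,230:430].repeat(4,0).repeat(4,1))
```

```text
z0.0731 [ 0.5555 -0.0957] [ 0.8 -0.6 -0.5]
z0.0727 [ 0.5555 -0.0957] [ 0.5  0.4 -0.3]
z0.0723 [ 0.5555 -0.0957] [-1.9  0.2  5.9]
T0 0.012497224676011718 0.07269326046340152 18.5583
37 [ 0.6 -1.1  7.8] -0.08 [ 0.5555 -0.0957]
34 [ 1.6 -1.7  6.3] -0.021 [ 0.5555 -0.0957]
31 [ 2.2 -2.1  6.6] -0.048 [ 0.5555 -0.0957]
28 [ 2.3 -2.7  8.2] 0.015 [ 0.5556 -0.0958]
25 [ 1.3 -2.6  7.5] 0.021 [ 0.5557 -0.0959]
22 [ 1.4 -3.4  8.2] 0.008 [ 0.5557 -0.0959]
19 [ 2.1 -1.5  7.3] -0.094 [ 0.5558 -0.0961]
16 [ 3.  -1.2  8.9] -0.059 [ 0.5558 -0.0961]
13 [ 2.1 -2.3  8.7] -0.022 [ 0.5559 -0.0962]
10 [ 1.1 -1.8  8.3] -0.041 [ 0.556  -0.0963]
7 [ 2.3 -1.1  8.5] -0.068 [ 0.556  -0.0963]
4 [ 1.4 -2.1  8.9] -0.007 [ 0.556  -0.0963]
21.5583 23.989352107429024
```

View pics/s3.png

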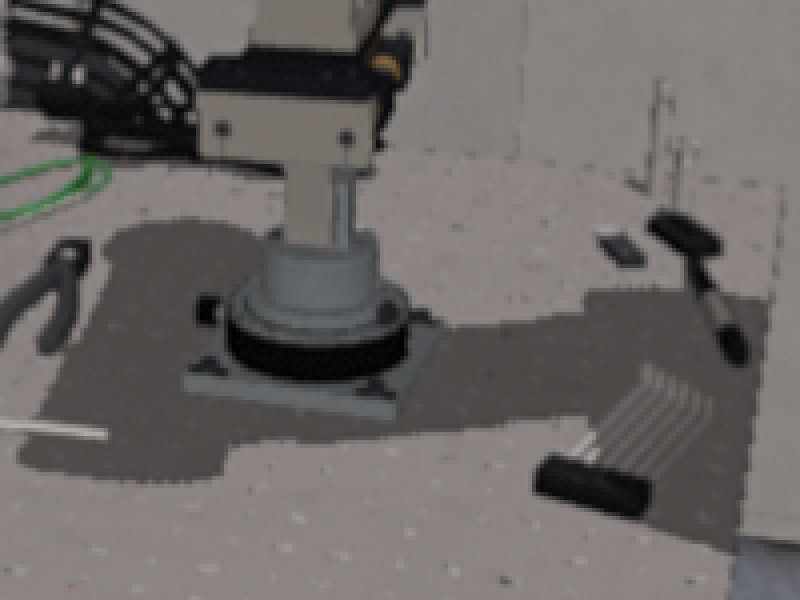

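The side view shows the holder seated on the turntable, with no gap around pixel (320,310). I'll keep turning in small steps until it reaches the stop.

Run:
```python
from h import *
F0=np.load("F0.npy"); T0=.0125; xy=np.array([.556,-.0963]); z=.0724
yaw=4
while yaw>-9:
    yaw-=1; f=step(xy,z,yaw,F0); T=np.mean([robot.read_ft_torque()[2],(robot.dwell(.05),robot.read_ft_torque()[2])[1]])-T0
    R=robot.read_tcp_rot(); print(yaw,np.round(f,1),round(T,3),"actual",np.round(np.degrees(np.arctan2(R[1][1],R[0][1]))+90,2))
    if T>.4 or np.linalg.norm(f)>16: break
print(robot.read_t(),robot.read_grip_width()*88,robot.read_position())
im,D=robot.grab_frame("top"); save("t4",im[180:300,330:490].repeat(5,0).repeat(5,1))
```

```text
3 [ 2.1 -2.8  7.6] 0.01 actual 3.12
2 [ 2.5 -2.6  6.7] 0.049 actual 2.12
1 [ 1.7 -3.1  8.4] 0.079 actual 1.12
0 [ 1.4 -3.6  7.1] 0.101 actual 0.13
-1 [ 2.9 -6.9  6.7] 0.122 actual -0.87
-2 [ 2.3 -7.6  7. ] 0.211 actual -1.86
-3 [ 1.9 -8.5  7.8] 0.336 actual -2.84
-4 [ 2.3 -9.9  8. ] 0.524 actual -3.82
24.0083 24.43191729288018 [ 0.5563277  -0.09745185  0.07276623]
```

View pics/t4.png

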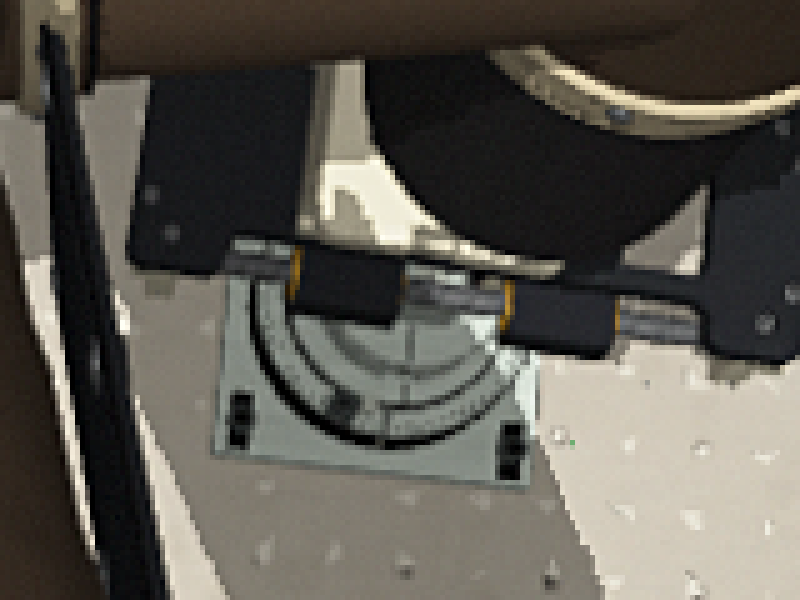

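The top view shows the holder's notch line from (410,320) to (405,398) in the crop and the zero line at about (385,425). I'll check the angle between them.

Run:
```python
from h import *
f=lambda x,y,z:onplane("top",330+(x-2)/5,180+(y-2)/5,z)
a,b,c,d=f(410,320,.068),f(408,368,.068),f(405,398,.043),f(385,425,.038)
print(a,b,c,d)
for p in(b,c,d): print(np.degrees(np.arctan2(*(np.array([.5558,-.0962])-p[:2])[::-1])))
q=[f(216,453,.01),f(527,486,.01)];print(q,np.degrees(np.arctan2(-(q[0]-q[1])[0],(q[0]-q[1])[1])))
```

```text
[ 0.54086764 -0.09561868  0.068     ] [ 0.52502482 -0.09578516  0.068     ] [ 0.52041083 -0.0990592   0.043     ] [ 0.51179306 -0.09365344  0.038     ]
-0.7722879649631855
4.619075227829812
-3.3118542823862565
[array([ 0.50266091, -0.04065579,  0.01      ]), array([ 0.50051184, -0.14728827,  0.01      ])] -1.154582846281104
```

Run:
```python
from h import *
robot.move_gripper(0.5); p=np.array(robot.read_position()); robot.servo_line([p[0],p[1],.16])
robot.goto([.50,.16,.25],down(-90)); print(robot.read_t())
im,D=robot.grab_frame("top"); np.save("t5.npy",D); save("t5",np.clip(cv2.resize(im[190:286,346:474],(800,600),interpolation=cv2.INTER_CUBIC)*1.3,0,255).astype(np.uint8))
P=np.array([depthpt("top",u,v,D) for v in range(195,275) for u in range(370,450)])
r=np.hypot(P[:,0]-.556,P[:,1]+.096); M=lambda lo,hi,R:P[(P[:,2]>lo)&(P[:,2]<hi)&(r<R)]
F=M(.063,.074,.032); print("flange z",np.median(F[:,2]),len(F),cv2.minEnclosingCircle((F[:,:2]*1000).astype(np.float32)))
B=M(.098,.115,.03); print("block",np.median(B[:,2]),cv2.minAreaRect((B[:,:2]*1000).astype(np.float32)))
```

```text
26.4667
flange z 0.06829231350955495 616 ((555.8016357421875, -96.7013168334961), 29.541522979736328)
block 0.10426252177172807 ((555.789306640625, -96.80408477783203), (22.7242374420166, 31.259645462036133), 88.7864761352539)
```

View pics/t5.png

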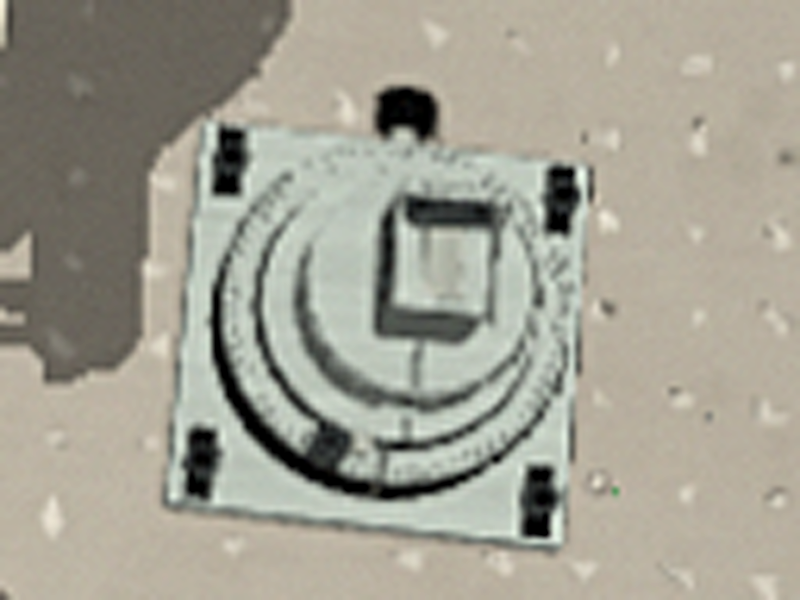

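The final view shows the holder home: its flange is at 68.3 mm, which puts the underside at 42.3 mm. The block's yaw is -1.2° against about -1 to -2° for the stage. The turntable's key mark at (405,425) lies under the notch line, near the zero line at (382,465). The robot is clear.

```bash
python3 -c "
from rig import robot
robot.dwell(.3); print(robot.job_done(), robot.read_t())"
```

```text
the job is handed in; nothing more can be done
the job is handed in; nothing more can be done
```

The holder sits home on the turntable at the zero stop (underside measured at about 42 mm, within about 1° of the stage's axes) and is released; I handed the job in at about 27 s, but the judge returned no verdict.

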